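# Accept and print the refraction at the console

### The job

The eye test is finished: on the refraction console, press the white round key in the middle of the dial to accept the result without turning the dial, let it come up, then press the blue print key and let it come up as well. Press lightly with the fingertips, press no other key, do not shift or lift the console, and leave the trial frame, the drop bottle and the eye cover where they are.

Things in the scene. Friction and masses are not known exactly. Their poses are not given: they have to be found in the camera images.
- console: Loose cream desk keypad, 265 mm wide (y), 215 mm deep (x), about 1 kg. Origin: on the desk under its centre; z up, x away from the operator, y to the operator's left. Flat deck rises 0.175 rad towards +x: 29 mm high at the near edge, 66 mm at the far edge. Screen in the far half, black dial in the near half; down each side, 108 mm off the middle line, a column of five square keys.
- centre_key_top (a point): Centre of the top face of the white round key (27 mm across, pale blue dot) in the middle of the dial. It stands 22 mm above the deck and 8 mm proud of the dial. The point's z is the outward normal of the sloping deck; its x runs up the slope, away from the operator; its y is the console's y.
- centre_key (a joint): How far the white centre key is pushed in along the deck's normal: 0 = up, 0.004 m = fully down. Spring return: 1.2 N starts it, 4 N takes it to the bottom; it counts as pressed beyond 0.0025 m.
- print_key_top (a point): Centre of the top face of the blue print key with the white printer sign, 24 mm square, second from the near edge in the right-hand column, standing 10 mm above the deck. Its neighbours of the same size lie 40 mm away up and down the slope. Axes as for the centre key.
- print_key (a joint): How far the blue print key is pushed in: same travel, spring and signs as the centre key.
- dial_mark (a point): White index mark on the top of the black dial, 27 mm from its axis. The dial is a knurled disc 64 mm across and 14 mm high round the centre key and turns very easily (0.02 N m); wherever its mark points at the start is the lens power that has been set.
- trial_frame: Loose trial spectacle frame standing on the desk, 140 mm wide (its y), 120 mm deep (its x), 63 mm high; origin on the desk under the middle of the bridge, temples towards +x. Stands left or right of the console.
- drops: Loose white eye-drop bottle with a green label, 27 mm across and 62 mm tall, upright; origin at the centre of its underside. Stands left or right of the console.
- occluder: Loose black hand-held eye cover lying flat on the desk beyond the console: a 64 mm disc 5 mm thick on a handle 18 mm wide and 9 mm thick, 196 mm long in all (its x); origin on the desk in the handle, 85 mm from the disc's centre.
- key_l0 (a joint): Push-in of the grey square key number 1 counted from the near edge in the left-hand column (same key mechanism, 0 = up); to be left alone.
- key_l1 (a joint): Push-in of the grey square key number 2 counted from the near edge in the left-hand column (same key mechanism, 0 = up); to be left alone.
- key_l2 (a joint): Push-in of the grey square key number 3 counted from the near edge in the left-hand column (same key mechanism, 0 = up); to be left alone.
- key_l3 (a joint): Push-in of the red square key number 4 counted from the near edge in the left-hand column (same key mechanism, 0 = up); to be left alone.
- key_l4 (a joint): Push-in of the grey square key number 5 counted from the near edge in the left-hand column (same key mechanism, 0 = up); to be left alone.
- key_r0 (a joint): Push-in of the grey square key number 1 counted from the near edge in the right-hand column (same key mechanism, 0 = up); to be left alone.
- key_r2 (a joint): Push-in of the grey square key number 3 counted from the near edge in the right-hand column (same key mechanism, 0 = up); to be left alone.
- key_r3 (a joint): Push-in of the green square key number 4 counted from the near edge in the right-hand column (same key mechanism, 0 = up); to be left alone.
- key_r4 (a joint): Push-in of the grey square key number 5 counted from the near edge in the right-hand column (same key mechanism, 0 = up); to be left alone.

How it is judged:
On the way, in this order (a step that is already met when the one before it is completed fails the run):
1. the white centre key is pressed with the fingertips while the print key is up (value of joint centre_key above 0.0025 m and value of joint print_key below 0.001 m and contact force between the fingers and console above 0.5 N), for 0.05 s.
2. the centre key has come up and the blue print key is pressed with the fingertips (value of joint print_key above 0.0025 m and value of joint centre_key below 0.001 m and contact force between the fingers and console above 0.5 N), for 0.05 s.
At the end, for the whole second after the job is handed in: Both keys were pressed past 2.5 mm of their 4 mm, centre key first, and are up again (within 1 mm), as are all other keys; the console is at rest within 8 mm of its place, the dial's mark within 8 mm of its place (about one click), and the trial frame, bottle and eye cover within 10 mm of theirs (value of joint each of centre_key, print_key, key_l0, key_l1, key_l2, key_l3, key_l4, key_r0, key_r2, key_r3, key_r4 below 0.001 m and distance of each of console, dial_mark from where it was at the start of the episode below 0.008 m and distance of each of trial_frame, drops, occluder from where it was at the start of the episode below 0.01 m and linear speed of console below 0.01 m/s); the robot touches nothing.
It fails at once if another key is pressed (2 mm or more) (value of joint any of key_l0, key_l1, key_l2, key_l3, key_l4, key_r0, key_r2, key_r3, key_r4 above 0.002 m).
It fails at once if the dial is turned (its mark moves more than 8 mm) (distance of dial_mark from where it was at the start of the episode above 0.008 m).
It fails at once if the console is pushed or lifted more than 8 mm (distance of console from where it was at the start of the episode above 0.008 m).
It fails at once if the console is pressed with more than 20 N (contact force between any of the fingers, the arm and console above 20 N).
It fails at once if the trial frame, bottle or eye cover is moved more than 10 mm or lifted (distance of any of trial_frame, drops, occluder from where it was at the start of the episode above 0.01 m).
It also fails if it takes over 48 s, if anything falls off the work surface, if the arm or the gripper's body presses on something with over 40 N, if the wrist force passes 120 N, or if a joint passes its speed limit or range.

### The arm

A 6-joint arm with a two-finger parallel gripper is mounted at the origin on the work surface. World frame = base frame: x ahead of the robot, y to its left, z up, the work surface at z = 0. Lengths are in m, angles in rad, forces in N, time in s.
With the tool pointing down it reaches from about 0.375 to 0.9 m from the base axis. Payload 3.1 kg.
Tool frame: the origin (TCP) lies at the very end of the fingers, on their centre line; the grasp point (between the pads) lies 19 mm behind it; z points along the fingers, y is the line along which they close (so a half turn about z gives the same grasp; the last joint's range is limited). The gripper opens to 87 mm and grips with 3 to 60 N. Pads are 19 mm wide; open, the fingers measure 117 mm over their backs; the gripper's body (75 mm by 190 mm) begins 51 mm behind the grasp point.
Start: joints at [1.075, 0.527, 1.433, -0, 1.181, -0.178], TCP at [0.195, 0.594, 0.223] pointing down, gripper open.
Joint ranges: [-3.08, 3.08], [-0.75, 2.2], [0.22, 2.44], [-1.43, 4.57], [0, 2.65], [-2.85, 2.85]. Speed limits (rad/s): [2.79, 2.79, 3.14, 3.14, 3.14, 3.14].

### API

Orientations are given as a unit quaternion [x, y, z, w].
In Python, from rig import status, viewer, robot gives the robot as it stands.
- The arm moves only by the tool arm_command, never from a script. Its arguments are lists of equal length, an entry for each row: "delta_rot": the turn, a rotation vector about the tool's x, y, z in degrees, a list of three; "delta_pos": the shift along the tool's x, y, z in m, a list of three; "gripper": the closure, from -1 (fully open) to 1 (shut). In form: {"delta_rot": [[rx, ry, rz], ...], "delta_pos": [[dx, dy, dz], ...], "gripper": [gripper, ...]}. A call has 1 to 12 rows; each row is the pose to reach, as a shift and turn from the pose commanded when the call began, along the tool's axes at that moment; what a row does not reach only later rows make up. A row lasts 1/12 s, in which the tool goes at most 41.7 mm and 7.16 degrees, less where a joint would pass 70% of its speed; a pose out of reach is approached as far as the arm can. A call with a gripper value outside its range is refused whole. The fingers move at their own pace and stop on an object; "grip_force" is the grip in N (left out, the last holds). Time passes only in rows, so rows that repeat a pose let the fingers close. It gives the time, the measured TCP pose, the force, the opening and the grip force at its end, in the units of the state.
- status.get_obs(): the state, without advancing time (a new reading comes with each control period).
- viewer.camera(name): name is "scene" or "top" or "wrist"; returns a dict with "pixels" (400x640x3 uint8, blue, green, red), "fx", "fy", "cx", "cy" (pixels), "pose" (4x4, takes a point from camera to world coordinates); the wrist camera has in their place "mount" (4x4, takes a point from camera to tool coordinates, whose origin is the TCP and whose axes are the flange's). Camera axes: x right, y down, z forward; pixel columns grow to the right and rows downward; lengths in m; the calibration is good to about 2 mm. A picture is of the moment at which its call begins: read the wrist's pose just before it. There is no depth.
- robot.hand_in(): hands the job in; it is judged then, once.
The state is a dict: "time": time; "q": joint angles; "joint_velocities": joint speeds; "joint_torque": joint torques, N m; "position": TCP position; "tool_rot": TCP orientation; "ft_force": force on the tool from outside, world axes, zero at the start; "moment": the same for the moment, N m; "grip_width": finger opening in m; "grip_force": force on a finger pad.
Only numpy, scipy, OpenCV 4.12 (cv2) and the standard library are available. Lean on these libraries where they do the work, as an engineer would, in place of code of your own. Each camera call takes 0.05 s, during which the arm holds its last target. There are 200 camera calls.

## Working session

There is one attempt and no reset: what is moved stays moved. The work goes in short steps, Python scripts to look and compute and a tool call to move; the robot and the scene stay as the last step left them, time stands still between calls to the robot, and variables do not carry over. Pictures are saved under pics/ and viewed, at most 10 in all, crops included, and the job is handed in when it is done.

Besides the shell and the picture viewer there is one more tool, called after "Call:" as name(argument=value, ...) on one line, values as JSON. arm_command: Moves the arm, as the interface text tells. Its arguments: {"type":"object","properties":{"delta_rot":{"type":"array","items":{"type":"array","items":{"type":"number"}}},"delta_pos":{"type":"array","items":{"type":"array","items":{"type":"number"}}},"gripper":{"type":"array","items":{"type":"number"}},"grip_force":{"type":"number"}},"required":["delta_rot","delta_pos","gripper"]}

```bash
mkdir -p pics; python3 - <<'E'
from rig import status, viewer
import cv2, numpy as np
for n in ("top","scene"):
    c=viewer.camera(n); cv2.imwrite(f"pics/{n}1.png",c["pixels"]); print(n,c["fx"],c["fy"],c["cx"],c["cy"]);print(np.round(c["pose"],4).tolist())
o=status.get_obs(); print({k:np.round(v,4).tolist() for k,v in o.items()})
E
```

```text
top 372.01668063670485 372.01668063670485 315.67365369406843 202.6627772743355
[[-0.008, -0.9817, 0.1904, 0.4165], [-0.9999, 0.0102, 0.0103, 0.0448], [-0.0121, -0.1903, -0.9816, 0.901], [0.0, 0.0, 0.0, 1.0]]
scene 419.2475011418802 419.2475011418802 321.03514169896783 198.01604540127715
[[-0.2372, 0.6588, -0.714, 1.2666], [0.9713, 0.1465, -0.1875, 0.2227], [-0.0189, -0.7379, -0.6746, 0.7057], [0.0, 0.0, 0.0, 1.0]]
{'time': 0.1, 'q': [1.0745, 0.5284, 1.4338, 0.0, 1.1814, -0.1785], 'joint_velocities': [0.0005, -0.0022, -0.0033, -0.0001, 0.0, 0.0023], 'joint_torque': [-0.0002, -44.0988, -17.7152, 0.0635, 0.0535, -0.0], 'position': [0.1949, 0.5931, 0.2217], 'tool_rot': [0.1582, 0.9874, -0.0009, -0.0003], 'ft_force': [-0.5862, -0.9255, 0.3336], 'moment': [-0.0333, -0.0212, -0.0445], 'grip_force': 0.0, 'grip_width': 0.0871}
```

View pics/top1.png

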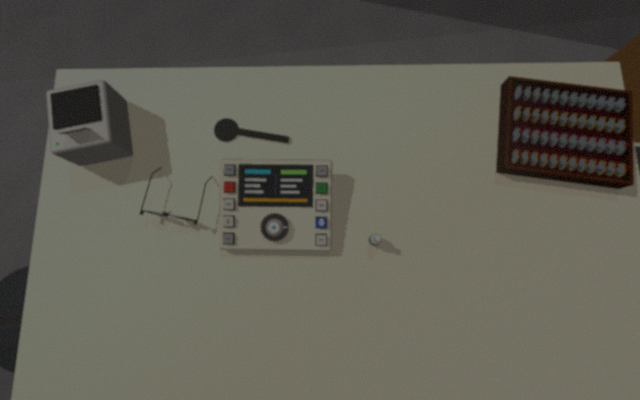

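View pics/scene1.png

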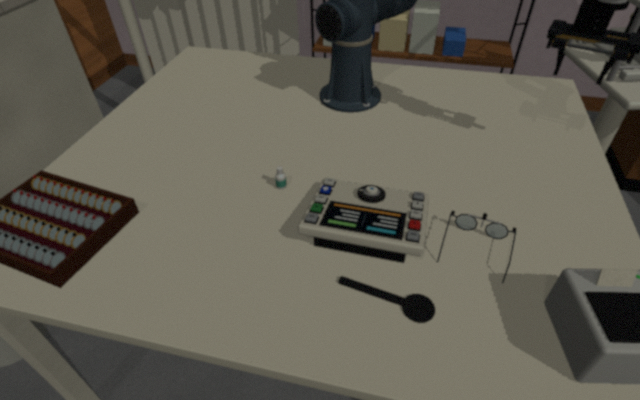

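The top view shows the console with the white key at about (275,227) and the blue key at (321,223). The frame is to its left, the bottle at (376,239), and the eye cover is beyond it. The scene view shows the same keys at (372,190) and (326,189).

```bash
cat > h.py <<'E'
import numpy as np
from scipy.spatial.transform import Rotation as R
from rig import status, viewer
def ray(K,P,uv):
    d=P[:3,:3]@np.array([(uv[0]-K["cx"])/K["fx"],(uv[1]-K["cy"])/K["fy"],1]); return P[:3,3],d
def at_z(K,P,uv,z):
    o,d=ray(K,P,uv); return o+d*(z-o[2])/d[2]
def goal(yaw,tilt=.175):
    # tool z = -deck normal, tool y = along console +y
    c=R.from_euler("z",yaw)
    y=c.apply([0,1,0]); z=c.apply([np.sin(tilt),0,-np.cos(tilt)])
    return R.from_matrix(np.c_[np.cross(y,z),y,z])
def delta(p,r):
    o=status.get_obs(); r0=R.from_quat(o["tool_rot"])
    return np.round(r0.inv().apply(p-np.array(o["position"])),4),np.round((r0.inv()*r).as_rotvec(degrees=True),2)
E
python3 - <<'E'
from h import *
T=viewer.camera("top");S=viewer.camera("scene");P=np.array(T["pose"])
f=lambda uv,z:at_z(T,P,uv,z)
for n,uv,z in(("c",(275,227),.06),("p",(321,223),.05),("l0",(229,239),.045),("l4",(230,170),.073),("r0",(321,240),.045),("r4",(322,170),.073),("drop",(377,239),.06)): print(n,f(uv,z).round(4))
for n,a in(("c",(372,190)),("p",(326,189))): print(n,at_z(S,np.array(S["pose"]),a,.06).round(4))
yaw=-.0
tgt=f((275,227),.06); n=np.array([-np.sin(.175),0,np.cos(.175)])
print(delta(tgt+.16*n,goal(0)))
c=viewer.camera("wrist");print(np.round(c["mount"],3).tolist(),c["fx"])
E
```

```text
c [0.5241 0.1467 0.06  ]
p [0.5337 0.0419 0.05  ]
l0 [0.4992 0.2545 0.045 ]
l4 [0.6561 0.2511 0.073 ]
r0 [0.495  0.0423 0.045 ]
r4 [0.6537 0.0383 0.073 ]
drop [ 0.4947 -0.084   0.06  ]
c [0.5307 0.1523 0.06  ]
p [0.5503 0.0472 0.06  ]
(array([-0.4257, -0.3301,  0.0047]), array([ -1.67,  -9.97, -18.16]))
[[0.0, -0.956, -0.292, 0.081], [1.0, 0.0, -0.001, -0.0], [0.001, -0.292, 0.956, -0.161], [0.0, 0.0, 0.0, 1.0]] 278.3310203252289
```

Call:
arm_command(delta_rot=[[-0.2,-1,-2],[-0.4,-2,-4],[-0.6,-3,-6],[-0.8,-4,-8],[-1,-5,-10],[-1.2,-6,-12],[-1.4,-8,-14],[-1.67,-9.97,-18.16],[-1.67,-9.97,-18.16],[-1.67,-9.97,-18.16],[-1.67,-9.97,-18.16],[-1.67,-9.97,-18.16]], delta_pos=[[-0.018,-0.014,0],[-0.043,-0.033,0],[-0.074,-0.057,0],[-0.105,-0.081,0],[-0.136,-0.105,0],[-0.167,-0.129,0],[-0.198,-0.153,0],[-0.229,-0.177,0],[-0.26,-0.201,0],[-0.291,-0.225,0],[-0.322,-0.249,0],[-0.345,-0.267,0]], gripper=[1,1,1,1,1,1,1,1,1,1,1,1], grip_force=10)

```text
time: 1.25
position: [0.441, 0.2299, 0.2228]
tool_rot: [0.001, 0.996, 0.0, 0.088]
ft_force: [0.4, 0.5, 0.2]
grip_width: 0.0148
grip_force: 0.0
```

```bash
python3 - <<'E'
from h import *
n=np.array([-np.sin(.175),0,np.cos(.175)])
print(delta(np.array([.525,.147,.06])+.16*n,goal(0)))
E
```

```text
(array([-0.0544, -0.0828,  0.015 ]), array([ 0.04,  0.1 , -0.07]))
```

Call:
arm_command(delta_rot=[[0,0,0],[0,0,0],[0,0,0],[0,0,0],[0,0,0],[0,0,0],[0,0,0]], delta_pos=[[-0.014,-0.021,0.004],[-0.028,-0.042,0.008],[-0.042,-0.063,0.012],[-0.054,-0.083,0.015],[-0.054,-0.083,0.015],[-0.054,-0.083,0.015],[-0.054,-0.083,0.015]], gripper=[1,1,1,1,1,1,1])

```text
time: 1.83
position: [0.4947, 0.1495, 0.217]
tool_rot: [0.0, 0.996, 0.001, 0.087]
ft_force: [-0.0, -0.2, 0.3]
grip_width: 0.0004
grip_force: 0.0
```

```bash
python3 - <<'E'
from h import *
import cv2
o=status.get_obs();c=viewer.camera("wrist");cv2.imwrite("pics/w1.png",cv2.resize(c["pixels"],(800,500),interpolation=cv2.INTER_CUBIC))
print(np.round(o["position"],4),np.round(o["tool_rot"],4),np.round(o["ft_force"],2),o["grip_width"])
E
```

```text
[0.4947 0.1495 0.217 ] [3.000e-04 9.962e-01 8.000e-04 8.720e-02] [-0.03 -0.2   0.28] 0.000383480892277953
```

View pics/w1.png

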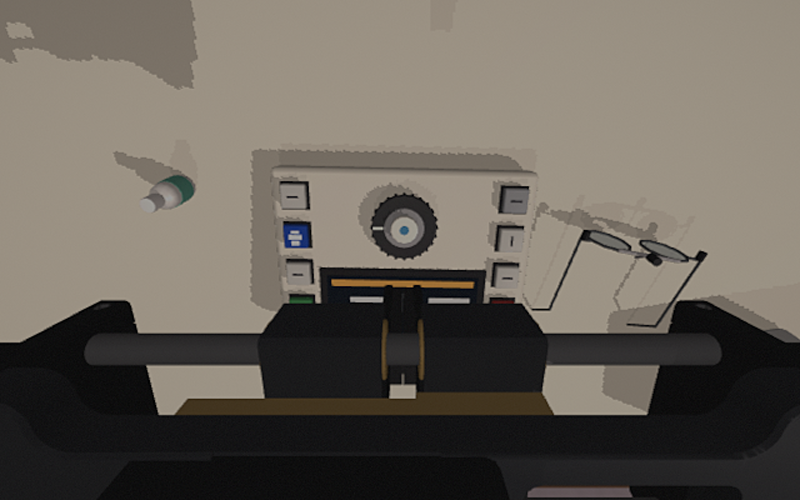

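The wrist view (enlarged 1.25×) shows the centre key at (404,230), the print key at (296,236), and corner keys r0 at (294,195) and l0 at (515,201). The console's near edge is at row ~170.

```bash
cat >> h.py <<'E'
def wpose(o,c):
    W=np.eye(4);W[:3,:3]=R.from_quat(o["tool_rot"]).as_matrix();W[:3,3]=o["position"];return W@np.array(c["mount"])
E
python3 - <<'E'
from h import *
o=status.get_obs();c=viewer.camera("wrist");P=wpose(o,c)
T=viewer.camera("top");TP=np.array(T["pose"])
s=lambda u,v:(u/1.25,v/1.25)
def tri(a,b):
    A=[];B=[]
    for (q,d) in(ray(c,P,s(*a)),ray(T,TP,b)):
        d=d/np.linalg.norm(d);M=np.eye(3)-np.outer(d,d);A.append(M);B.append(M@q)
    return np.linalg.lstsq(np.vstack(A),np.hstack(B),rcond=None)[0]
print("tri c",tri((404,230),(275,227)).round(4),"p",tri((296,236),(321,223)).round(4))
print("near edge",at_z(c,P,s(400,171),.029).round(4), at_z(c,P,s(278,170),.029).round(4),at_z(c,P,s(535,174),.029).round(4))
# iterate with the deck plane: xc from near edge
xc=at_z(c,P,s(400,171),.029)[0]+.1075
def onplane(uv,h):
    n=np.array([-np.sin(.175),0,np.cos(.175)]);q=np.array([xc,0,.0475])+h*n
    a,d=ray(c,P,s(*uv));return a+d*((q-a)@n)/(d@n)
for n,uv,h in(("c",(404,230),.022),("p",(296,236),.01),("r0",(294,195),.01),("r2",(300,272),.01),("l0",(515,201),.01),("l1",(510,240),.01),("l2",(507,275),.01)):print(n,onplane(uv,h).round(4))
E
```

```text
tri c [0.526  0.1496 0.0508] p [0.5349 0.0425 0.0459]
near edge [0.4741 0.1475 0.029 ] [0.4732 0.0298 0.029 ] [0.4769 0.2785 0.029 ]
c [0.5228 0.1514 0.0595]
p [0.534  0.0442 0.0492]
r0 [0.4939 0.0459 0.0422]
r2 [0.5716 0.045  0.0559]
l0 [0.4995 0.2583 0.0431]
l1 [0.538  0.2571 0.0499]
l2 [0.5748 0.2574 0.0565]
```

```bash
python3 - <<'E'
from h import *
g=goal(-.018);n=-g.as_matrix()[:,2]
print(delta(np.array([.523,.151,.0595])+.02*n,g))
E
```

```text
(array([-0.0006,  0.0006,  0.1402]), array([0.27, 0.01, 1.09]))
```

Call:
arm_command(delta_rot=[[0.1,0,0.5],[0.27,0,1.09],[0.27,0,1.09],[0.27,0,1.09],[0.27,0,1.09],[0.27,0,1.09],[0.27,0,1.09],[0.27,0,1.09],[0.27,0,1.09],[0.27,0,1.09],[0.27,0,1.09]], delta_pos=[[0,0,0.015],[0,0,0.035],[0,0,0.055],[0,0,0.075],[0,0,0.095],[0,0,0.11],[0,0,0.125],[0,0,0.135],[-0.0006,0.0006,0.14],[-0.0006,0.0006,0.14],[-0.0006,0.0006,0.14]], gripper=[1,1,1,1,1,1,1,1,1,1,1])

```text
time: 2.9
position: [0.5204, 0.1505, 0.0796]
tool_rot: [0.009, 0.996, -0.001, 0.088]
ft_force: [0.5, -0.2, 0.1]
grip_width: 0.0005
grip_force: 0.0
```

```bash
python3 - <<'E'
from h import *
import cv2
g=goal(-.018)
o=status.get_obs();c=viewer.camera("wrist");s=viewer.camera("scene")
print(delta(np.array([.523,.151,.0595]),g),np.round(o["position"],4),np.round(o["ft_force"],2))
a=cv2.resize(c["pixels"][120:330,200:440],(480,420),interpolation=3)
b=cv2.resize(s["pixels"][145:250,285:435],None,fx=2,fy=4,interpolation=3)
cv2.imwrite("pics/w2.png",np.hstack([a,b]))
E
```

```text
(array([0.0015, 0.0008, 0.0208]), array([-0.01,  0.12, -0.07])) [0.5204 0.1505 0.0796] [ 0.55 -0.18  0.1 ]
```

View pics/w2.png

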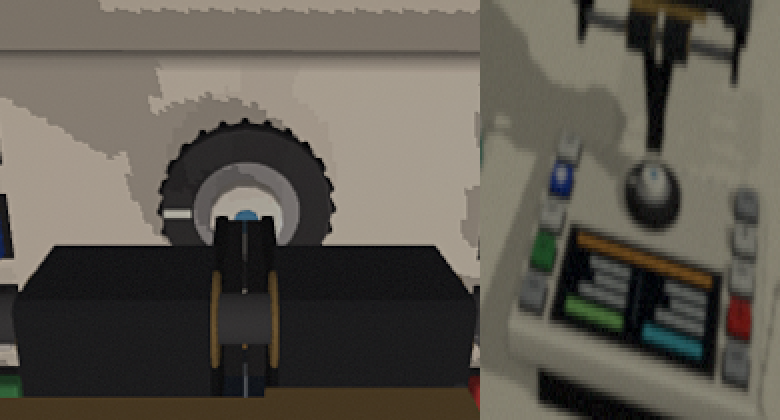

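The left half shows the closed fingertips (245,217) over the dial, with the key's blue dot at (246,214). The key is therefore about 2 mm towards the robot from the tip axis. The right half agrees.

Call:
arm_command(delta_rot=[[0,0,0],[0,0,0],[0,0,0],[0,0,0],[0,0,0],[0,0,0],[0,0,0]], delta_pos=[[0.001,0.0004,0.003],[0.002,0.0008,0.006],[0.002,0.0008,0.009],[0.002,0.0008,0.012],[0.002,0.0008,0.014],[0.002,0.0008,0.015],[0.002,0.0008,0.015]], gripper=[1,1,1,1,1,1,1])

```text
time: 3.58
position: [0.521, 0.1508, 0.0639]
tool_rot: [0.01, 0.996, -0.001, 0.087]
ft_force: [-0.4, 0.5, -0.4]
grip_width: 0.0008
grip_force: 0.0
```

Call:
arm_command(delta_rot=[[0,0,0],[0,0,0],[0,0,0],[0,0,0]], delta_pos=[[0,0,0.001],[0,0,0.002],[0,0,0.002],[0,0,0.002]], gripper=[1,1,1,1])

```text
time: 3.92
position: [0.5214, 0.1508, 0.0623]
tool_rot: [0.01, 0.996, -0.001, 0.088]
ft_force: [-1.1, 0.0, 0.0]
grip_width: 0.0006
grip_force: 0.0
```

Call:
arm_command(delta_rot=[[0,0,0],[0,0,0],[0,0,0],[0,0,0]], delta_pos=[[0,0,0.001],[0,0,0.0015],[0,0,0.0015],[0,0,0.0015]], gripper=[1,1,1,1])

```text
time: 4.25
position: [0.5217, 0.1508, 0.0608]
tool_rot: [0.01, 0.996, -0.001, 0.088]
ft_force: [-0.3, -0.0, -0.8]
grip_width: 0.0003
grip_force: 0.0
```

Call:
arm_command(delta_rot=[[0,0,0],[0,0,0],[0,0,0]], delta_pos=[[0,0,0.001],[0,0,0.001],[0,0,0.001]], gripper=[1,1,1])

```text
time: 4.5
position: [0.5219, 0.1508, 0.0599]
tool_rot: [0.01, 0.996, -0.001, 0.088]
ft_force: [-0.9, -0.1, 1.1]
grip_width: 0.0001
grip_force: 0.6
```

Call:
arm_command(delta_rot=[[0,0,0],[0,0,0],[0,0,0]], delta_pos=[[0,0,0.001],[0,0,0.001],[0,0,0.001]], gripper=[1,1,1])

```text
time: 4.75
position: [0.5221, 0.1508, 0.0589]
tool_rot: [0.01, 0.996, -0.001, 0.088]
ft_force: [-0.3, -0.4, 1.3]
grip_width: 0.0006
grip_force: 0.9
```

Call:
arm_command(delta_rot=[[0,0,0],[0,0,0],[0,0,0]], delta_pos=[[0,0,0.001],[0,0,0.001],[0,0,0.001]], gripper=[1,1,1])

```text
time: 5.0
position: [0.5223, 0.1508, 0.0579]
tool_rot: [0.01, 0.996, -0.001, 0.088]
ft_force: [-0.1, -0.0, 2.0]
grip_width: 0.0006
grip_force: 1.3
```

Call:
arm_command(delta_rot=[[0,0,0],[0,0,0],[0,0,0]], delta_pos=[[0,0,0.001],[0,0,0.001],[0,0,0.001]], gripper=[1,1,1])

```text
time: 5.25
position: [0.5225, 0.1508, 0.0569]
tool_rot: [0.01, 0.996, -0.001, 0.088]
ft_force: [-0.6, 0.0, 3.8]
grip_width: 0.0004
grip_force: 1.6
```

Call:
arm_command(delta_rot=[[0,0,0],[0,0,0],[0,0,0]], delta_pos=[[0,0,0.0006],[0,0,0.0006],[0,0,0.0006]], gripper=[1,1,1])

```text
time: 5.5
position: [0.5226, 0.1508, 0.0564]
tool_rot: [0.01, 0.996, -0.001, 0.088]
ft_force: [-0.7, 0.5, 3.4]
grip_width: 0.0005
grip_force: 1.8
```

Call:
arm_command(delta_rot=[[0,0,0],[0,0,0],[0,0,0]], delta_pos=[[0,0,0.0005],[0,0,0.0005],[0,0,0.0005]], gripper=[1,1,1])

```text
time: 5.75
position: [0.5226, 0.1508, 0.056]
tool_rot: [0.01, 0.996, -0.001, 0.088]
ft_force: [-1.3, -0.4, 5.4]
grip_width: 0.0005
grip_force: 2.9
```

```bash
python3 - <<'E'
from h import *
import cv2
o=status.get_obs();c=viewer.camera("wrist");s=viewer.camera("scene")
print(np.round(o["position"],4),np.round(o["ft_force"],2),np.round(o["moment"],3))
a=cv2.resize(c["pixels"][120:330,200:440],(480,420),interpolation=3)
b=cv2.resize(s["pixels"][145:250,285:435],None,fx=2,fy=4,interpolation=3)
cv2.imwrite("pics/w3.png",np.hstack([a,b]))
E
```

```text
[0.5226 0.1508 0.056 ] [-1.33 -0.36  5.42] [-0.011  0.16   0.011]
```

View pics/w3.png

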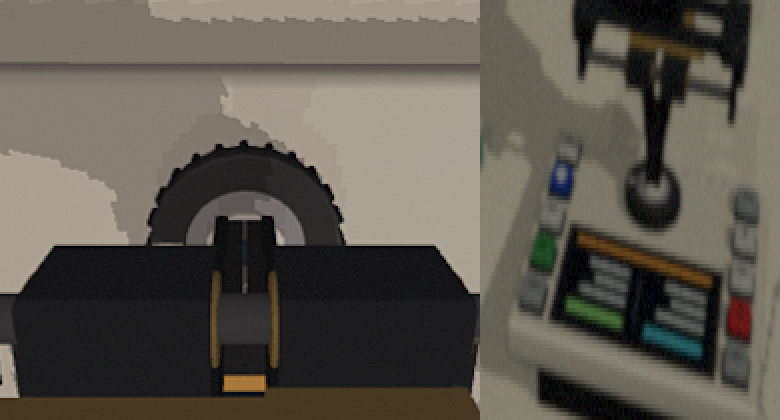

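The fingertips sit squarely on the white key, which bottomed at 5.4 N, and the dial mark has not moved. Retracting.

Call:
arm_command(delta_rot=[[0,0,0],[0,0,0],[0,0,0],[0,0,0],[0,0,0],[0,0,0],[0,0,0]], delta_pos=[[0,0,-0.002],[0,0,-0.004],[0,0,-0.008],[0,0,-0.018],[0,0,-0.03],[0,0,-0.04],[0,0,-0.04]], gripper=[1,1,1,1,1,1,1])

```text
time: 6.43
position: [0.5162, 0.1511, 0.0972]
tool_rot: [0.01, 0.996, -0.001, 0.089]
ft_force: [0.4, 0.3, -0.1]
grip_width: 0.0006
grip_force: 0.0
```

```bash
python3 - <<'E'
from h import *
g=goal(-.018);n=-g.as_matrix()[:,2]
print(delta(np.array([.534,.0435,.0495])+.02*n,g))
E
```

```text
(array([-0.0112, -0.1073,  0.0305]), array([ 0.  ,  0.21, -0.07]))
```

Call:
arm_command(delta_rot=[[0,0,0],[0,0,0],[0,0,0],[0,0,0],[0,0,0],[0,0,0],[0,0,0],[0,0,0],[0,0,0],[0,0,0],[0,0,0]], delta_pos=[[-0.001,-0.015,0],[-0.003,-0.035,0],[-0.006,-0.06,0],[-0.009,-0.085,0],[-0.011,-0.1,0],[-0.011,-0.107,0.003],[-0.011,-0.107,0.01],[-0.011,-0.107,0.02],[-0.011,-0.107,0.028],[-0.011,-0.107,0.03],[-0.011,-0.107,0.03]], gripper=[1,1,1,1,1,1,1,1,1,1,1])

```text
time: 7.35
position: [0.5287, 0.0447, 0.0661]
tool_rot: [0.009, 0.996, -0.001, 0.086]
ft_force: [-0.1, -0.3, -0.6]
grip_width: 0.0007
grip_force: 0.0
```

```bash
python3 - <<'E'
from h import *
import cv2
g=goal(-.018)
o=status.get_obs();c=viewer.camera("wrist");s=viewer.camera("scene")
print(delta(np.array([.534,.0435,.0495]),g),np.round(o["position"],4),np.round(o["ft_force"],2))
P=wpose(o,c);Q=np.linalg.inv(P)
for h in(0,.02):
    p=Q@P@np.linalg.inv(np.array(c["mount"]))@[0,0,h,1];print(((p[0]/p[2]*c["fx"]+c["cx"]-200)*2,(p[1]/p[2]*c["fy"]+c["cy"]-120)*2))
a=cv2.resize(c["pixels"][120:330,200:440],(480,420),interpolation=3)
b=cv2.resize(s["pixels"][145:250,285:435],None,fx=2,fy=4,interpolation=3)
cv2.imwrite("pics/w4.png",np.hstack([a,b]))
E
```

```text
(array([-0.0016, -0.0008,  0.0182]), array([-0.  , -0.01, -0.02])) [0.5287 0.0447 0.0661] [-0.14 -0.25 -0.57]
(np.float64(244.52731268187506), np.float64(249.37916812524492))
(np.float64(244.49818656317507), np.float64(223.6901991246691))
```

View pics/w4.png

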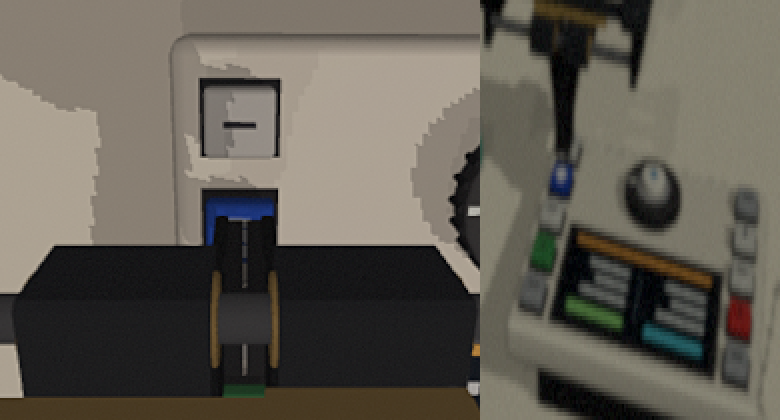

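The blue key is at about (241,230) in the left crop, against a predicted tip axis at (244,226). That agrees with the computed shift of (-1.6, -0.8) mm.

Call:
arm_command(delta_rot=[[0,0,0],[0,0,0],[0,0,0],[0,0,0],[0,0,0],[0,0,0],[0,0,0],[0,0,0]], delta_pos=[[-0.001,-0.0005,0.002],[-0.0015,-0.001,0.005],[-0.0015,-0.001,0.008],[-0.0015,-0.001,0.011],[-0.0015,-0.001,0.013],[-0.0015,-0.001,0.014],[-0.0015,-0.001,0.014],[-0.0015,-0.001,0.014]], gripper=[1,1,1,1,1,1,1,1])

```text
time: 8.12
position: [0.5334, 0.0425, 0.054]
tool_rot: [0.01, 0.996, -0.001, 0.088]
ft_force: [-0.2, -0.5, 0.1]
grip_width: 0.0004
grip_force: 0.0
```

Call:
arm_command(delta_rot=[[0,0,0],[0,0,0],[0,0,0],[0,0,0]], delta_pos=[[0,0,0.001],[0,0,0.002],[0,0,0.002],[0,0,0.002]], gripper=[1,1,1,1])

```text
time: 8.45
position: [0.5338, 0.0426, 0.0521]
tool_rot: [0.01, 0.996, -0.001, 0.088]
ft_force: [-0.1, -0.6, 0.6]
grip_width: 0.0008
grip_force: 0.0
```

Call:
arm_command(delta_rot=[[0,0,0],[0,0,0],[0,0,0]], delta_pos=[[0,0,0.001],[0,0,0.001],[0,0,0.001]], gripper=[1,1,1])

```text
time: 8.7
position: [0.534, 0.0426, 0.0511]
tool_rot: [0.01, 0.996, -0.001, 0.088]
ft_force: [0.1, -0.1, 0.6]
grip_width: 0.0005
grip_force: 0.0
```

Call:
arm_command(delta_rot=[[0,0,0],[0,0,0],[0,0,0]], delta_pos=[[0,0,0.001],[0,0,0.001],[0,0,0.001]], gripper=[1,1,1])

```text
time: 8.95
position: [0.5342, 0.0426, 0.0502]
tool_rot: [0.01, 0.996, -0.001, 0.088]
ft_force: [-0.1, 0.4, 1.7]
grip_width: 0.0004
grip_force: 0.6
```

Contact is at about z = 0.0504.

Call:
arm_command(delta_rot=[[0,0,0],[0,0,0],[0,0,0],[0,0,0],[0,0,0]], delta_pos=[[0,0,0.001],[0,0,0.002],[0,0,0.003],[0,0,0.003],[0,0,0.003]], gripper=[1,1,1,1,1])

```text
time: 9.37
position: [0.5348, 0.0426, 0.0472]
tool_rot: [0.01, 0.996, -0.001, 0.088]
ft_force: [-1.0, 0.4, 4.2]
grip_width: 0.0005
grip_force: 1.6
```

Call:
arm_command(delta_rot=[[0,0,0],[0,0,0],[0,0,0]], delta_pos=[[0,0,0.0007],[0,0,0.0007],[0,0,0.0007]], gripper=[1,1,1])

```text
time: 9.62
position: [0.5349, 0.0425, 0.0465]
tool_rot: [0.01, 0.996, -0.001, 0.088]
ft_force: [-0.6, -0.2, 3.6]
grip_width: 0.0001
grip_force: 1.9
```

Call:
arm_command(delta_rot=[[0,0,0],[0,0,0],[0,0,0]], delta_pos=[[0,0,0.0004],[0,0,0.0004],[0,0,0.0004]], gripper=[1,1,1])

```text
time: 9.87
position: [0.5349, 0.0425, 0.0464]
tool_rot: [0.01, 0.996, -0.001, 0.088]
ft_force: [-1.7, 1.1, 6.1]
grip_width: 0.0005
grip_force: 3.3
```

Call:
arm_command(delta_rot=[[0,0,0],[0,0,0],[0,0,0],[0,0,0],[0,0,0],[0,0,0],[0,0,0],[0,0,0],[0,0,0],[0,0,0]], delta_pos=[[0,0,-0.002],[0,0,-0.004],[0,0,-0.008],[0,0,-0.018],[0,0,-0.035],[0,0,-0.06],[0,0,-0.085],[0,0,-0.1],[0,0,-0.1],[0,0,-0.1]], gripper=[1,1,1,1,1,1,1,1,1,1])

```text
time: 10.7
position: [0.5177, 0.0429, 0.1457]
tool_rot: [0.01, 0.996, -0.001, 0.089]
ft_force: [-0.7, 0.3, -0.2]
grip_width: 0.0004
grip_force: 0.0
```

```bash
python3 - <<'E'
from h import *
import cv2
s=viewer.camera("scene")["pixels"];t=viewer.camera("wrist")["pixels"]
cv2.imwrite("pics/e.png",np.hstack([cv2.resize(s[140:260,260:430],(400,480),interpolation=3),cv2.resize(t[60:300,200:400],(400,480),interpolation=3)]))
E
```

```text
(no output)
```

View pics/e.png

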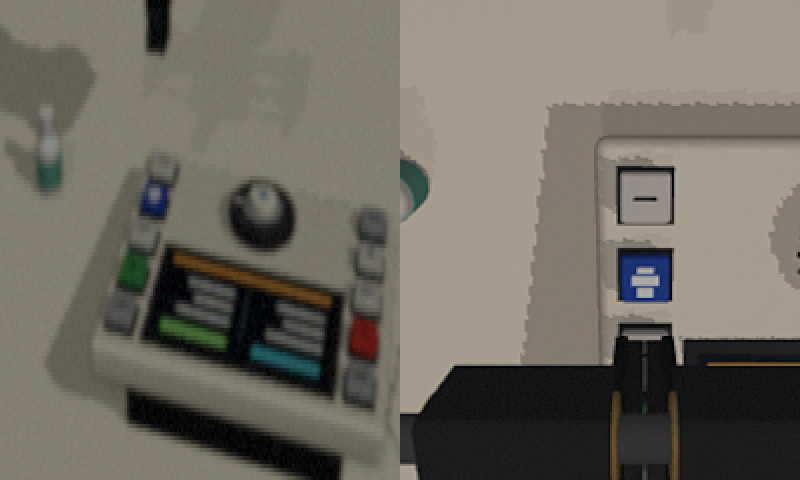

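Both keys are up (white at (262,195), blue at (645,276)), the console is in place, and the arm is clear.

```bash
python3 -c "
from rig import robot
print(robot.hand_in())"
```

```text
the job is handed in; nothing more can be done
None
```

I pressed the white centre key and then the blue print key to the bottom of their travel (peak readings about 5.5 N and 6.4 N). Both came back up, nothing else appeared moved, and the job is handed in; no verdict was returned.

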